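Bring the vial to the reading position and start the reading

ROBOT

A 6-joint arm with a two-finger parallel gripper is mounted at the origin on a cart in front of the work surface, level with it; the furniture and walls round the work are solid. World frame = base frame: x ahead of the robot, y to its left, z up, the work surface at z = 0. Lengths are in mm, angles in rad, forces in N, time in s.
With the tool pointing down it reaches from about 275 to 1000 mm from the base axis. Payload 8.4 kg.
Tool frame: the origin (TCP) lies at the very end of the fingers, on their centre line; the grasp point (between the pads) lies 19 mm behind it; z points along the fingers, y is the direction in which the jaws open and shut (so a half turn about z gives the same grasp; the last joint's range is limited). The gripper opens to 85 mm and grips with 20 to 120 N. Pads are 22 mm wide; open, the fingers measure 114 mm over their backs; the gripper's body (76 mm by 85 mm) begins 54 mm behind the grasp point. The pads swing forward as they close: fully open they stand 13 mm farther back than shut.
Start: joints at [1.318, 0.353, 1.633, -0, 1.155, -0.002], TCP at [155.11, 605.449, 231.281] pointing down, gripper open.
Joint ranges: [-2.63, 2.63], [-0.92, 2.1], [0.06, 2.66], [-1.3, 4.44], [0, 2.69], [-3.02, 3.02]. Speed limits (rad/s): [2.22, 2.22, 2.79, 3.14, 3.14, 3.14].

INTERFACE

Orientations are given as [roll, pitch, yaw] about the fixed x, y, z axes, in that order (R = Rz(yaw) Ry(pitch) Rx(roll)).
In Python, from rig import readout, grab_frame, calibration, r gives the robot as it stands. The module is installed in compiled form; this text tells all that it offers.
- The arm moves only by the tool play_rows, never from a script. Its argument "rows" is a list of rows, each a list of 3 entries, a list of its own where there are three numbers: the closure in counts, from 0 (fully open) to 255 (shut), then the shift along the tool's x, y, z in cm, then the turn, a rotation vector about the tool's x, y, z in rad. In form: [[gripper, [dx, dy, dz], [rx, ry, rz]], ...]. A call has 1 to 12 rows; each row is the pose to reach, as a shift and turn from the pose commanded when the call began, along the tool's axes at that moment; what a row does not reach only later rows make up. A row lasts 1/12 s, in which the tool goes at most 41.7 mm and 7.16 degrees, less where a joint would pass 70% of its speed; a pose out of reach is approached as far as the arm can. A call with a gripper value outside its range is refused whole. The fingers move at their own pace and stop on an object; "squeeze" is the grip in N (left out, the last holds). Time passes only in rows, so rows that repeat a pose let the fingers close. It gives the time, the measured TCP pose, the force and the opening at its end, in the units of the state.
- readout.sense(): the state, without advancing time (a new reading comes with each control period).
- grab_frame(name): name is "side" or "top" or "wrist"; returns (picture, depth): 480x640x3 uint8, red, green, blue; 480x640 float32, mm along the optical axis (not along the pixel's ray), 0 where there is no reading.
- calibration(name): a dict with "vfov" (degrees; the focal length in pixels is half the picture's height over the tangent of half this angle, whatever the lens; pixels are square), "cx", "cy" (the principal point, pixels), "cam_to_world" (4x4, takes a point from camera to world coordinates). Camera axes: x right, y down, z forward; pixel columns grow to the right and rows downward; lengths in mm; the calibration is good to about 2 mm. The wrist camera is an equidistant fisheye: a pixel r from the principal point sees the ray r / f radians off the axis. A picture is of the moment at which its call begins: read the wrist's pose just before it. calibration takes no time and is no camera call; for the wrist camera it gives the pose at the moment of the call.
- r.sign_off(): hands the job in, once; it reports no verdict.
The state is a dict: "clock": time; "qpos": joint angles; "qvel": joint speeds; "joint_efforts": joint torques, N m; "eef_pos": TCP position; "tcp_rot": TCP orientation; "contact_force": force on the tool from outside, world axes, zero at the start; "wrist_torque": the same for the moment, N m; "opening": opening from 0.0 (shut) to 1.0 (fully open).
Only numpy, scipy, OpenCV 4.12 (cv2) and the standard library are available. Lean on these libraries where they do the work, as an engineer would, in place of code of your own. Each camera call takes 0.05 s, during which the arm holds its last target.

TASK

Push the blue sprung carriage of the vial reader in past the red-knobbed stop pin and let it go, so that it springs back and latches against the pin at mid position, with the yellow-capped vial in front of the reading window. Then press the green button on the white control box at the inner end of its track right down and let it come up. Nothing is to be gripped or lifted: do not touch the vial in the carriage, do not press the button before the carriage is latched, and leave the other things on the bench where they are.

Things in the scene. Friction and masses are not known exactly. Their poses are not given: they have to be found in the camera images.
- reader: Vial reader, fixed to the bench. Origin: on the bench, mid-channel, z up; +y is the way the carriage is pushed in. Base plate 96 mm wide, 10 thick, y = -130 to 85; 35 mm high rails at x = +-44 mm leave an 82 mm channel, open at the -y end. White head 56 x 94 mm, 72 high, centred at x = 75, y = 0; its arm (z = 64 to 72, x = 10 to 52, y = +-13) guides the stop pin over the carriage. White control box 60 x 62, 46 high, at x = 0, y = 118.
- carriage (a joint): Travel of the blue carriage along the reader's +y, m: 0 home (at the start), 0.07 fully in. Spring 3.6 N at home, 7.8 N fully in, damped (40 N per m/s): let go, it comes back at about 0.15 m/s. Passing the pin adds some 5 N. Beyond 0.047 the pin has dropped behind the carriage's brass ramp; let go from 0.050 to 0.07, the carriage returns and rests latched at 0.045.
- push_face (a point): On the middle of the carriage's upright push face, 60 mm above the bench; moves with the carriage. The face looks to the reader's -y, is 80 mm wide (x) and reaches from z = 12 to 85 mm. Axes as the reader's. Behind its top the carriage slopes down to a deck 50 mm high, where the sample vial stands. At home the face is 120 mm on the -y side of the reader's origin.
- stop_pin (a joint): Height of the sprung stop pin, in m: 0 is down; the carriage's ramp lifts it to about 0.012 in passing.
- pin_knob (a point): Top of the red knob (18 mm across) of the stop pin, 95 mm above the bench when down, at x = 25, y = 0 mm of the reader. The pin works by itself.
- read_button (a joint): Travel of the green button, in m: 0 is up, 0.006 fully down, which takes 5 N; counts as pressed beyond 0.004. Springs up again.
- read_button_top (a point): Centre of the green button's top (20 mm across, in a black collar of 36 mm) on the control box, at x = 0, y = 120 mm of the reader; 64 mm above the bench; pressed straight down.
- sample_vial_mid (a point): Centre of the sample vial: amber with yellow cap, 23 mm across, 48 mm tall, standing loosely in the carriage's pocket (25.5 mm wide, 25 mm deep) with its upper half showing; its top is 73 mm above the bench. It stands 75 mm ahead (+y) of the push face and 15 mm to the -x side.
- sample_vial: The same sample vial; origin at the centre of its underside.
- vial_red: Bystander: small amber vial with a red cap, 23 mm across, 48 tall; origin at the centre of its underside.
- vial_green: Bystander: small amber vial with a green cap, 23 mm across, 48 tall; origin at the centre of its underside.
- tape: Bystander: roll of beige tape lying flat, 58 mm across, 18 tall; origin at the centre of its underside.
- lab_timer: Bystander: white lab timer lying flat, 66 x 72 x 22 mm; origin at the centre of its underside.
Mind the look-alikes: they are no part of the job. Leave any purple look-alike of the sample_vial alone.

How it is judged (in metres and radians):
On the way, in this order (a step that is already met when the one before it is completed fails the run):
1. the carriage has been pushed in past the stop pin (value of joint carriage above 0.049 m), for 0.03 s.
2. the carriage has been let go and rests latched against the pin (value of joint carriage between 0.041 and 0.0485 m and velocity of joint carriage between -0.005 and 0.005 m/s and value of joint stop_pin below 0.004 m and contact force between the fingers and reader below 0.1 N), for 0.2 s.
3. the green button is pressed down with the carriage latched (value of joint carriage between 0.041 and 0.0485 m and value of joint read_button above 0.004 m), for 0.03 s.
At the end, for the whole second after the job is handed in: The carriage rests latched at mid position (travel 41 to 48.5 mm) with the stop pin down (under 4 mm), the button is up again (under 1.5 mm), and the sample vial stands in its pocket within 0.2 rad of upright (value of joint carriage between 0.041 and 0.0485 m and value of joint stop_pin below 0.004 m and value of joint read_button below 0.0015 m and angle between sample_vial_mid's own z axis and vertical below 0.2 rad and z of sample_vial_mid in the frame of push_face below 0.002 m and horizontal distance between sample_vial_mid and push_face below 0.085 m and velocity of joint carriage between -0.005 and 0.005 m/s); the robot touches nothing.
It fails at once if the vial in the carriage is touched with the fingers, lifted or tipped (contact force between any of the fingers, the arm and sample_vial above 0.3 N or z of sample_vial_mid in the frame of push_face above 0.006 m or angle between sample_vial_mid's own z axis and vertical above 0.5 rad).
It fails at once if the button is pressed before the carriage is latched (value of joint read_button above 0.004 m and not (value of joint carriage between 0.041 and 0.0485 m)).
It fails at once if another thing on the bench is shifted by more than 30 mm (distance of any of vial_red, vial_green, tape, lab_timer from where it was at the start of the episode above 0.03 m).
It also fails if it takes over 56 s, if anything falls off the work surface, if the arm or the gripper's body presses on something with over 40 N, if the wrist force passes 120 N, or if a joint passes its speed limit or range.

## Working session

There is one attempt and no reset: what is moved stays moved. The work goes in short steps, Python scripts to look and compute and a tool call to move; the robot and the scene stay as the last step left them, time stands still between calls to the robot, and variables do not carry over. Pictures are saved under pics/ and viewed, and the job is handed in when it is done.

Besides the shell and the picture viewer there is one more tool, called by a JSON object that holds its "name" and its "arguments", one argument or row to a line. play_rows: Moves the arm, as the interface text tells. Its arguments: {"type":"object","properties":{"rows":{"type":"array"},"squeeze":{"type":"number"}},"required":["rows"]}

```bash
mkdir -p pics; ls; python3 - <<'E'
from rig import readout, grab_frame, calibration, r
import cv2,numpy as np
s=readout.sense(); print(s)
for n in ["side","top","wrist"]:
    c=calibration(n); print(n,c)
    p,d=grab_frame(n); cv2.imwrite(f"pics/{n}0.png",p[:,:,::-1]); np.savez(f"pics/{n}0.npz",p=p,d=d,M=c["cam_to_world"])
E
```

```text
pics
{'clock': 0.0, 'qpos': array([ 1.31760186e+00,  3.53693291e-01,  1.63420917e+00, -1.01298683e-05,
        1.15519670e+00, -2.42229164e-03]), 'qvel': array([ 1.27877506e-03, -7.32902315e-04,  4.38874363e-04, -1.11874977e-03,
       -7.85206356e-04,  1.38981150e-05]), 'joint_efforts': array([ 1.44197779e-04, -6.05261278e+01, -3.42070270e+01,  1.92990824e-04,
        9.68282955e-03, -5.58447709e-05]), 'eef_pos': array([154.98067674, 604.94042322, 230.50139445]), 'tcp_rot': array([-3.14008614e+00,  5.61218365e-06,  2.89082458e+00]), 'contact_force': array([-0.03822279,  0.96676961,  0.04259415]), 'wrist_torque': array([0.06541336, 0.0508379 , 0.01948857]), 'opening': 1.0006367534343659}
side {'vfov': 43.91748781796744, 'cx': 313.3269867888643, 'cy': 231.31364463995197, 'cam_to_world': array([[-9.93353495e-01, -8.40654483e-02,  7.86246444e-02,
         3.75253490e+02],
       [-1.13205148e-01,  5.89976919e-01, -7.99444701e-01,
         1.02609769e+03],
       [ 2.08189516e-02, -8.03031902e-01, -5.95572276e-01,
         7.09825345e+02],
       [ 0.00000000e+00,  0.00000000e+00,  0.000
[... 223 characters left out ...]

       [-9.99082825e-01,  4.02198231e-02, -1.46927004e-02,
         2.08450967e+02],
       [ 4.82801398e-03, -2.35132874e-01, -9.71951244e-01,
         9.08033151e+02],
       [ 0.00000000e+00,  0.00000000e+00,  0.00000000e+00,
         1.00000000e+00]])}
wrist {'vfov': 65.70646984690485, 'cx': 317.8952817539457, 'cy': 245.03931904449902, 'cam_to_world': array([[ 2.47666780e-01,  9.29659039e-01,  2.72754902e-01,
         8.58385747e+01],
       [ 9.68845130e-01, -2.37495790e-01, -7.02485835e-02,
         6.23247287e+02],
       [-5.29089615e-04,  2.81655499e-01, -9.59515451e-01,
         3.73079337e+02],
       [ 0.00000000e+00,  0.00000000e+00,  0.00000000e+00,
         1.00000000e+00]])}
```

View pics/top0.png

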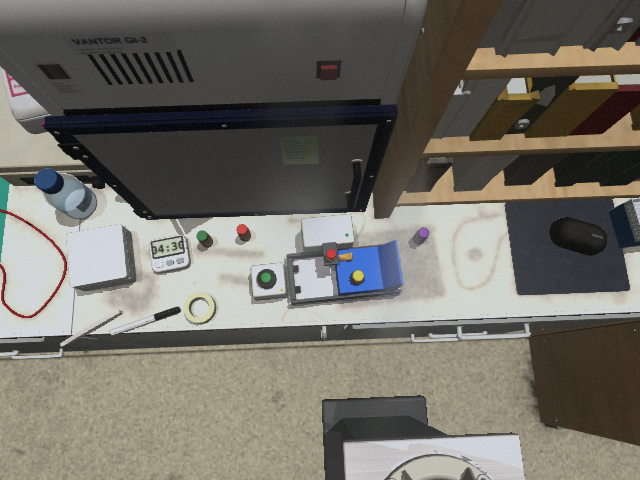

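View pics/side0.png

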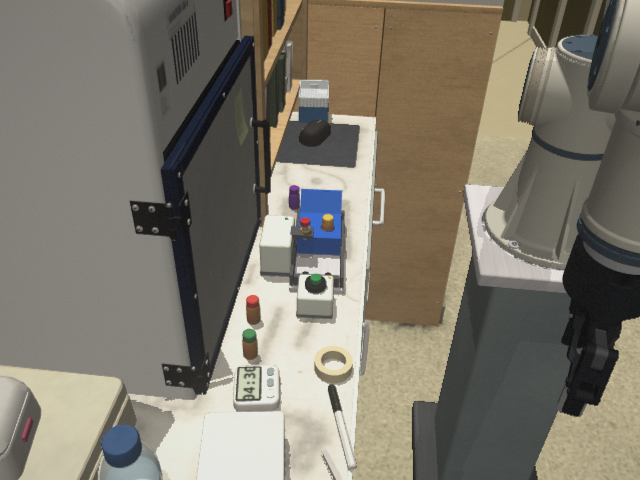

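View pics/wrist0.png

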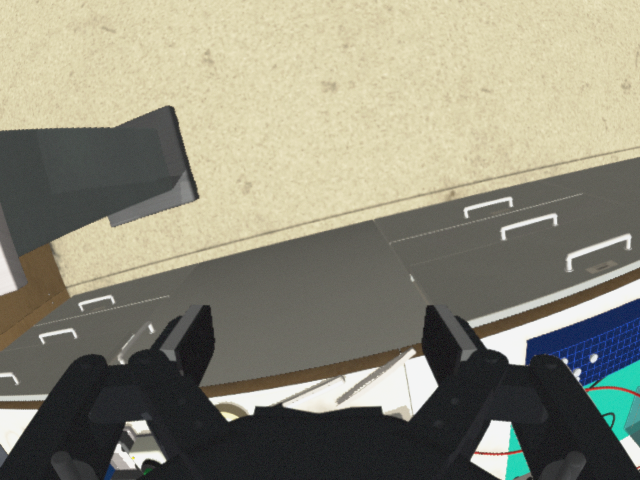

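```bash
cat > h.py <<'E'
import numpy as np,cv2
from rig import readout, grab_frame, calibration
def ray(n,u,v,c=None):
    c=c or calibration(n); f=240/np.tan(np.radians(c["vfov"]/2)); x=(u-c["cx"])/f; y=(v-c["cy"])/f
    if n=="wrist":
        rr=np.hypot(x,y); d=np.array([x/rr*np.sin(rr),y/rr*np.sin(rr),np.cos(rr)])
    else: d=np.array([x,y,1.])
    M=np.array(c["cam_to_world"]); return M[:3,3],M[:3,:3]@d
def plane(n,u,v,z,c=None):
    o,d=ray(n,u,v,c); return o+d*(z-o[2])/d[2]
def depthpt(n,u,v,z,c=None):
    o,d=ray(n,u,v,c); return o+d*z
def tri(a,b):
    (o1,d1),(o2,d2)=a,b
    A=np.stack([d1,-d2],1); t=np.linalg.lstsq(A,o2-o1,rcond=None)[0]
    p,q=o1+t[0]*d1,o2+t[1]*d2; return (p+q)/2,np.linalg.norm(p-q)
def blobs(p,lo,hi,roi):
    hsv=cv2.cvtColor(p,cv2.COLOR_RGB2HSV); m=cv2.inRange(hsv,lo,hi)
    x0,y0,x1,y1=roi; k=np.zeros_like(m); k[y0:y1,x0:x1]=m[y0:y1,x0:x1]
    n,l,st,ce=cv2.connectedComponentsWithStats(k)
    return sorted([(int(st[i,4]),ce[i].round(1).tolist(),st[i,:4].tolist()) for i in range(1,n) if st[i,4]>15],reverse=True)
E
python3 - <<'E'
from h import *
R={"red":((0,150,90),(6,255,255)),"yel":((15,150,120),(30,255,255)),"grn":((50,100,40),(85,255,255)),"blu":((105,150,60),(125,255,255)),"pur":((128,60,40),(150,255,255))}
for n,roi in [("top",(140,190,500,330)),("side",(220,170,400,400))]:
    z=np.load(f"pics/{n}0.npz"); p=z["p"]; d=z["d"]
    for k,(a,b) in R.items():
        for bl in blobs(p,a,b,roi)[:4]:
            u,v=bl[1]; print(n,k,bl,depthpt(n,u,v,d[int(round(v)),int(round(u))]).round(0))
c=[]
for n,roi in [("top",(240,200,480,330)),("side",(250,170,360,320))]:
    p=np.load(f"pics/{n}0.npz")["p"]
    x0,y0,x1,y1=roi; cv2.imwrite(f"pics/c_{n}.png",cv2.resize(p[y0:y1,x0:x1,::-1],None,fx=3.3 if n=="top" else 4,fy=3.3 if n=="top" else 4,interpolation=cv2.INTER_CUBIC))
E
```

```text
top red (75, [241.7, 229.0], [237, 224, 10, 10]) [540. 329.  48.]
top red (64, [330.9, 253.1], [327, 249, 9, 9]) [475. 166.  94.]
top grn (79, [265.5, 277.1], [261, 273, 10, 10]) [442. 284.  68.]
top grn (77, [201.9, 235.4], [197, 231, 10, 10]) [530. 403.  49.]
top blu (1523, [359.9, 270.0], [337, 247, 46, 47]) [451. 112.  51.]
top pur (86, [423.7, 232.4], [419, 228, 10, 11]) [519. -13.  48.]
side red (78, [251.9, 299.4], [247, 295, 11, 9]) [540. 334.  47.]
side red (40, [304.6, 220.7], [301, 218, 8, 7]) [476. 170.  94.]
side yel (42, [327.1, 217.5], [323, 215, 10, 6]) [439. 127.  74.]
side grn (64, [315.2, 277.1], [310, 274, 11, 7]) [443. 290.  69.]
side blu (1492, [321.6, 210.5], [300, 189, 41, 50]) [454.  72.  51.]
side pur (218, [293.6, 196.9], [289, 185, 10, 24]) [519.   1.  31.]
```

View pics/c_top.png

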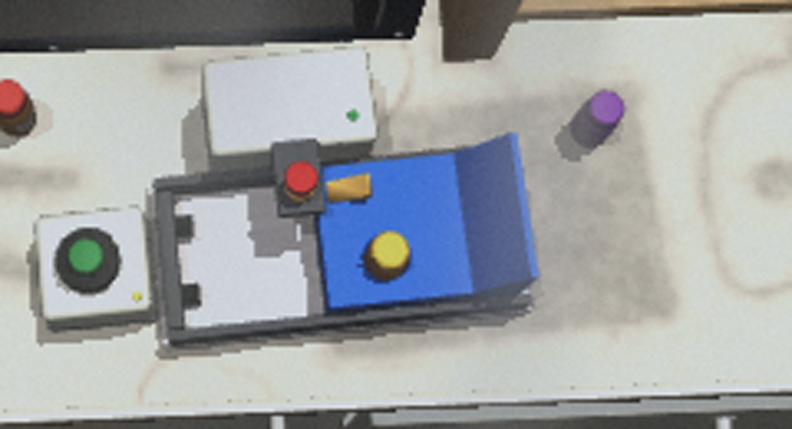

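View pics/c_side.png

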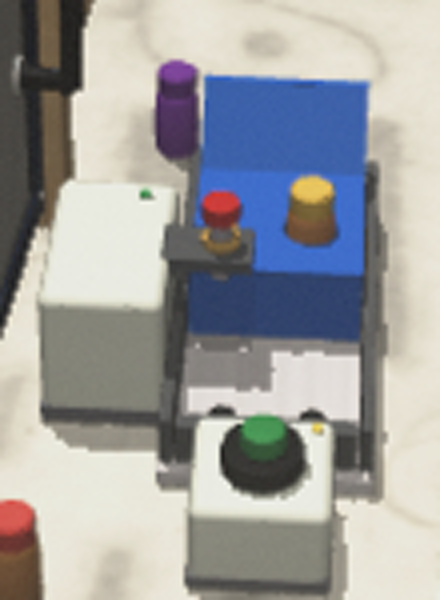

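```bash
python3 - <<'E'
from h import *
def T(a,b): return tri(ray("top",*a),ray("side",*b))
knob,e1=T((330.9,253.1),(304.6,220.2)); btn,e2=T((265.5,277.1),(315.2,276.5))
print("knob",knob,e1,"btn",btn,e2,"purple",T((423.7,231),(294,188)))
d=btn-knob; yaw=np.arctan2(d[1],d[0])-np.arctan2(120,-25); print("yaw1",yaw,"dist",np.hypot(d[0],d[1]),np.hypot(120,25))
f=[plane("top",240+x/3.3,200+y/3.3,85) for x,y in [(515,133),(537,277)]]; print(f,np.linalg.norm(f[0]-f[1]))
g=f[0]-f[1]; print("yaw2",np.arctan2(g[1],g[0]))
fs=[plane("side",250+x/4,170+y/4,85) for x,y in [(205,77),(367,82)]]; print(fs)
g=fs[0]-fs[1]; print("yaw3",np.arctan2(g[1],g[0]))
# rails outer edges in top: lower rail line at z=45?
for nm,(a,b) in {"knob-box":((203,65),(365,50))}.items():
    A,B=[plane("top",240+x/3.3,200+y/3.3,72) for x,y in(a,b)]; g=A-B; print(nm,A,B,np.arctan2(-g[0],g[1]),np.linalg.norm(g))
# plane fit of cabinet etc: point cloud near bench above z 90 and x>540
z=np.load("pics/top0.npz"); d=z["d"]; c=calibration("top"); fo=240/np.tan(np.radians(c["vfov"]/2))
v,u=np.mgrid[:480,:640]; P=np.stack([(u-c["cx"])/fo*d,(v-c["cy"])/fo*d,d],-1)@c["cam_to_world"][:3,:3].T+c["cam_to_world"][:3,3]
for y0 in range(-250,450,50):
    m=(d>0)&(P[...,1]>y0)&(P[...,1]<y0+50)&(P[...,2]>110)&(P[...,0]>350)
    m2=(d>0)&(P[...,1]>y0)&(P[...,1]<y0+50)&(abs(P[...,2])<10)
    print(y0,"tall min x",P[m][:,0].min().round() if m.any() else None,"bench x",np.percentile(P[m2][:,0],[1,99]).round())
for yaw in [0.055,0.065,0.075]:
    c_,s_=np.cos(yaw),np.sin(yaw); Rm=np.array([[c_,-s_],[s_,c_]])
    mid=(knob[:2]+btn[:2])/2-Rm@np.array([12.5,60]); print(yaw,"origin",mid,"face",mid+Rm@[0,-120],"x-axis",Rm[:,0])
E
```

```text
knob [475.8810907  165.73308832  91.85885783] 0.355004897147339 btn [442.91474152 284.19706548  64.69995421] 0.5243214584293026 purple (array([521.61085283, -14.39858835,  42.99685319]), np.float64(2.545256184207447))
yaw1 0.06601916405532471 dist 122.96541815928666 122.57650672131263
[array([496.02942012,  47.50342033,  85.        ]), array([416.60830419,  42.41097847,  85.        ])] 79.58421087591262
yaw2 0.06403183955899262
[array([496.59110606,  54.13822148,  85.        ]), array([418.05357929,  47.13902909,  85.        ])]
yaw3 0.08888426711112991
knob-box [545.65574565 215.4453598   72.        ] [550.69865254 124.73881754  72.        ] 0.055538670847502074 90.846616435286
-250 tall min x 577.0 bench x [361. 585.]
-200 tall min x 577.0 bench x [ 83. 586.]
-150 tall min x 577.0 bench x [ 78. 585.]
-100 tall min x 577.0 bench x [ 92. 586.]
-50 tall min x 577.0 bench x [119. 586.]
0 tall min x 563.0 bench x [116. 585.]
50 tall min x 563.0 bench x [ 88. 603.]
100 tall min x 540.0 bench x [ 87. 579.]
150 tall min x 565.0 bench x [ 92. 580.]
200 tall min x 566.0 bench x [360. 580.]
250 tall min x 569.0 bench x [361. 579.]
300 tall min x 567.0 bench x [361. 579.]
350 tall min x 569.0 bench x [361. 579.]
400 tall min x 569.0 bench x [361. 580.]
0.055 origin [450.21515409 164.36865059] face [456.8118271   44.55010484] x-axis [0.99848788 0.05497228]
0.065 origin [450.82156739 164.27985429] face [458.61607605  44.53326505] x-axis [0.99788824 0.06495424]
0.075 origin [451.42883832 164.19712647] face [460.42040319  44.5344683 ] x-axis [0.99718882 0.07492971]
```

```bash
cat >> h.py <<'E'
from scipy.spatial.transform import Rotation as Ro
YAW=0.065; c_,s_=np.cos(YAW),np.sin(YAW); RM=np.array([[c_,-s_],[s_,c_]]); ORG=np.array([450.8,164.3])
def w(x,y): return ORG+RM@np.array([x,y])
def go(target,yaw=np.pi/2+YAW):
    s=readout.sense(); R0=Ro.from_euler("xyz",s["tcp_rot"]); R1=Ro.from_euler("xyz",[np.pi,0,yaw])
    print("now",s["clock"],s["eef_pos"].round(1),"shift cm",(R0.inv().apply(np.array(target)-s["eef_pos"])/10).round(2),"turn",(R0.inv()*R1).as_rotvec().round(4))
def rd():
    s=readout.sense(); p=s["eef_pos"]; print(s["clock"],"reader xy",(RM.T@(p[:2]-ORG)).round(1),"z",p[2].round(1),"rot",s["tcp_rot"].round(3),"F",s["contact_force"].round(2),"op",s["opening"])
E
python3 - <<'E'
from h import *
go([*w(0,-175),200])
E
```

```text
now 0.15 [155.  605.1 230.7] shift cm [-45.03 -51.99   3.13] turn [-1.000e-03  7.000e-04  1.255e+00]
```

{"name": "play_rows", "arguments": {
  "rows": [
    [255,[-3.7,-4.3,0.2],[0,0,0.1]],
    [255,[-7.4,-8.6,0.5],[0,0,0.2]],
    [255,[-10,-12,0.7],[0,0,0.3]],
    [255,[-13,-15,0.9],[0,0,0.4]],
    [255,[-16,-18.5,1.1],[0,0,0.5]],
    [255,[-19,-22,1.3],[0,0,0.6]],
    [255,[-22,-25.5,1.5],[0,0,0.7]],
    [255,[-25,-29,1.7],[0,0,0.8]],
    [255,[-28,-32.5,1.9],[0,0,0.9]],
    [255,[-31,-36,2.1],[0,0,1.0]],
    [255,[-34,-39.5,2.3],[0,0,1.1]],
    [255,[-34,-39.5,2.3],[0,0,1.1]]
  ],
  "squeeze": 40
}}

```text
clock: 1.15
eef_pos: [377.1, 156.0, 209.3]
tcp_rot: [3.141, -0.0, 1.785]
contact_force: [0.1, 0.8, -0.5]
opening: 0.001
```

```bash
python3 - <<'E'
from h import *
go([*w(0,-175),150]); rd()
E
```

```text
now 1.15 [377.1 156.  209.3] shift cm [-18.06   4.77   5.93] turn [ 5.00e-04 -1.00e-04  1.49e-01]
1.15 reader xy [-74.   -3.5] z 209.3 rot [ 3.141 -0.     1.785] F [ 0.13  0.78 -0.49] op 0.001457731626757758
```

{"name": "play_rows", "arguments": {
  "rows": [
    [255,[-3.5,0.9,0.5],[0,0,0.05]],
    [255,[-7,1.8,1.5],[0,0,0.1]],
    [255,[-10.5,2.7,2.5],[0,0,0.15]],
    [255,[-14,3.7,4],[0,0,0.15]],
    [255,[-17,4.5,5],[0,0,0.15]],
    [255,[-18.1,4.8,5.9],[0,0,0.149]],
    [255,[-18.1,4.8,5.9],[0,0,0.149]],
    [255,[-18.1,4.8,5.9],[0,0,0.149]]
  ]
}}

```text
clock: 1.82
eef_pos: [462.5, -8.3, 149.6]
tcp_rot: [-3.14, -0.0, 1.64]
contact_force: [0.4, -0.0, 0.7]
opening: 0.002
```

```bash
python3 - <<'E'
from h import *
rd()
c=calibration("wrist")
for n in ["wrist","side","top"]:
    p,d=grab_frame(n); cv2.imwrite(f"pics/{n}1.png",p[:,:,::-1]); np.savez(f"pics/{n}1.npz",p=p,d=d,M=c["cam_to_world"])
go([*w(0,-165),45])
E
```

```text
1.8167 reader xy [   0.4 -173. ] z 149.6 rot [-3.14 -0.    1.64] F [ 0.44 -0.03  0.69] op 0.0019069758788695032
now 1.9667 [462.9  -7.2 150.7] shift cm [ 0.69 -0.09 10.57] turn [ 0.0002 -0.0002  0.0071]
```

View pics/wrist1.png

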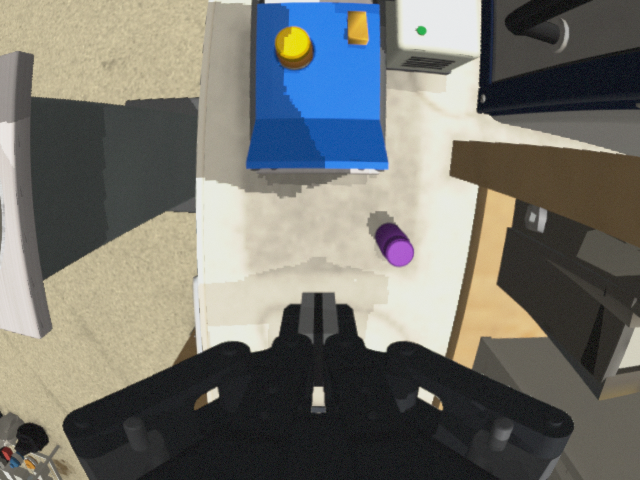

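View pics/top1.png

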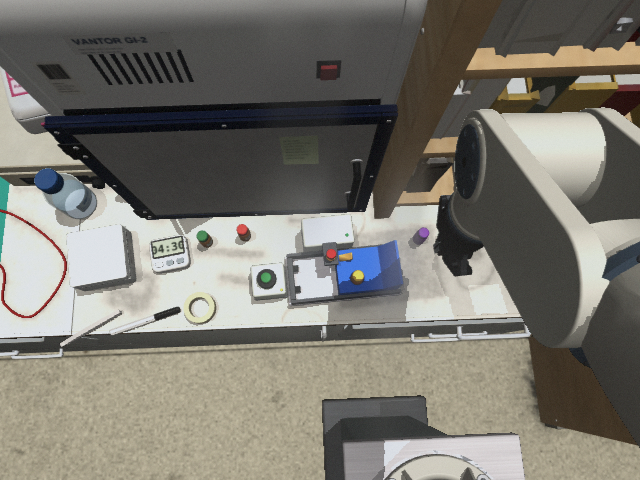

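```bash
python3 - <<'E'
from h import *
c=calibration("wrist"); c["cam_to_world"]=np.load("pics/wrist1.npz")["M"]
for u,v,z in [(248,166,85),(388,168,85),(295,42,73),(400,254,48)]:
    p=plane("wrist",u,v,z,c); print(p.round(1),(RM.T@(p[:2]-ORG)).round(1))
go([*w(0,-158),55])
E
```

```text
[419.4  46.2  85. ] [ -39.  -115.8]
[497.9  50.6  85. ] [  39.6 -116.5]
[440.2 121.1  73. ] [-13.4 -42.4]
[520.3 -10.4  48. ] [  58.  -178.8]
now 1.9667 [462.9  -7.2 150.7] shift cm [ 1.39 -0.08  9.57] turn [ 0.0002 -0.0002  0.0071]
```

{"name": "play_rows", "arguments": {
  "rows": [
    [255,[1.4,-0.1,2],[0,0,0.007]],
    [255,[1.4,-0.1,4.5],[0,0,0.007]],
    [255,[1.4,-0.1,7],[0,0,0.007]],
    [255,[1.4,-0.1,9],[0,0,0.007]],
    [255,[1.4,-0.1,9.6],[0,0,0.007]],
    [255,[1.4,-0.1,9.6],[0,0,0.007]],
    [255,[1.4,-0.1,9.6],[0,0,0.007]]
  ]
}}

```text
clock: 2.55
eef_pos: [461.5, 6.2, 55.0]
tcp_rot: [3.141, -0.0, 1.636]
contact_force: [-0.4, 0.2, 0.6]
opening: -0.001
```

```bash
python3 - <<'E'
from h import *
rd()
for n in ["side","wrist"]:
    p,d=grab_frame(n); cv2.imwrite(f"pics/{n}2.png",p[:,:,::-1])
E
```

```text
2.55 reader xy [   0.4 -158.4] z 55.0 rot [ 3.141 -0.     1.636] F [-0.42  0.19  0.58] op -0.0014466765152975122
```

View pics/wrist2.png

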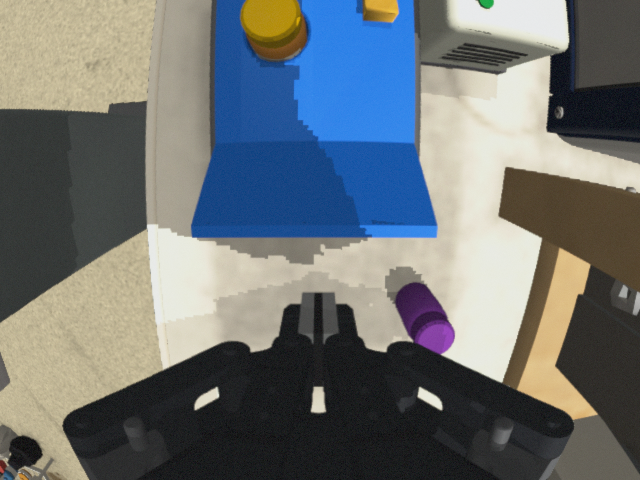

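View pics/side2.png

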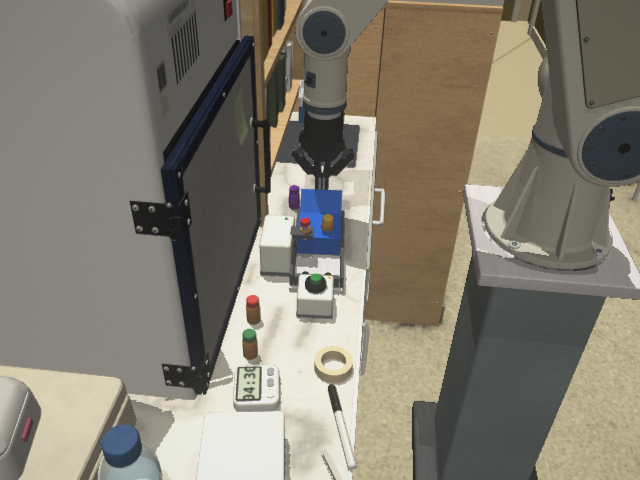

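{"name": "play_rows", "arguments": {
  "rows": [
    [255,[0.8,0,0],[0,0,0]],
    [255,[1.6,0,0],[0,0,0]],
    [255,[2.2,0,0],[0,0,0]],
    [255,[2.6,0,0],[0,0,0]],
    [255,[3.0,0,0],[0,0,0]],
    [255,[3.4,0,0],[0,0,0]],
    [255,[3.8,0,0],[0,0,0]],
    [255,[3.8,0,0],[0,0,0]],
    [255,[3.8,0,0],[0,0,0]]
  ]
}}

```text
clock: 3.4
eef_pos: [458.9, 43.5, 54.3]
tcp_rot: [3.141, 0.0, 1.635]
contact_force: [-0.6, -3.9, 2.8]
opening: -0.005
```

```bash
python3 - <<'E'
from h import *
rd()
c=calibration("wrist")
for n in ["wrist"]:
    p,d=grab_frame(n); cv2.imwrite(f"pics/{n}3.png",p[:,:,::-1])
E
```

```text
3.4 reader xy [   0.2 -121. ] z 54.3 rot [3.141 0.    1.635] F [-0.65 -3.89  2.77] op -0.0053791298231826105
```

View pics/wrist3.png

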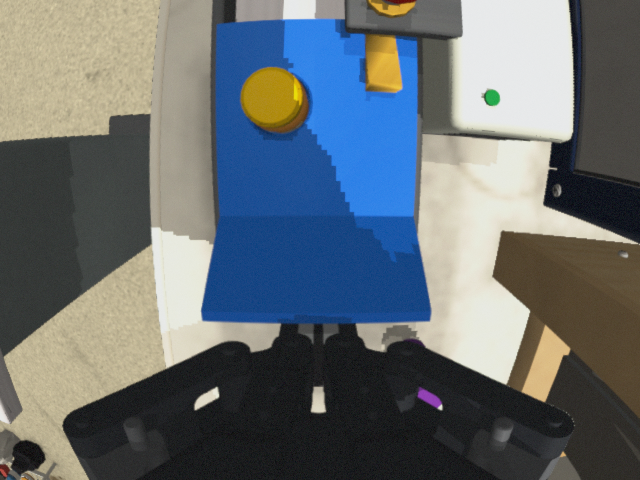

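```bash
python3 - <<'E'
from h import *
for u in (205,317,430):
    p=plane("wrist",u,320 ,85); print((RM.T@(p[:2]-ORG)).round(1))
rd()
E
```

```text
[ -39.1 -109.3]
[ 1.000e-01 -1.084e+02]
[  39.5 -109.4]
3.45 reader xy [   0.2 -121.1] z 54.3 rot [3.141 0.    1.635] F [-0.16 -3.75  3.07] op 0.0038301059067890027
```

{"name": "play_rows", "arguments": {
  "rows": [
    [255,[0.5,0,0],[0,0,0]],
    [255,[1.0,0,0],[0,0,0]],
    [255,[1.5,0,0],[0,0,0]],
    [255,[2.0,0,0],[0,0,0]],
    [255,[2.5,0,0],[0,0,0]],
    [255,[3.0,0,0],[0,0,0]],
    [255,[3.5,0,0],[0,0,0]],
    [255,[4.0,0,0],[0,0,0]],
    [255,[4.5,0,0],[0,0,0]],
    [255,[5.0,0,0],[0,0,0]],
    [255,[5.3,0,0],[0,0,0]],
    [255,[5.3,0,0],[0,0,0]]
  ]
}}

```text
clock: 4.45
eef_pos: [455.5, 96.2, 54.3]
tcp_rot: [3.142, 0.001, 1.635]
contact_force: [0.5, -6.9, 4.6]
opening: 0.001
```

```bash
python3 - <<'E'
from h import *
rd()
for u in (205,317,430):
    p=plane("wrist",u,320 ,85); print((RM.T@(p[:2]-ORG)).round(1))
p,d=grab_frame("wrist"); cv2.imwrite(f"pics/wrist4.png",p[:,:,::-1])
E
```

```text
4.45 reader xy [  0.3 -68.3] z 54.3 rot [3.142e+00 1.000e-03 1.635e+00] F [ 0.5  -6.86  4.61] op 0.0010688692444470419
[-39.  -56.4]
[  0.1 -55.5]
[ 39.6 -56.5]
```

View pics/wrist4.png

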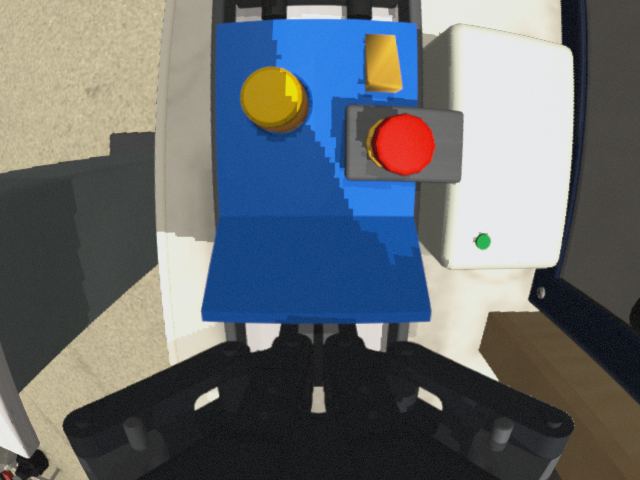

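{"name": "play_rows", "arguments": {
  "rows": [
    [255,[-0.5,0,0],[0,0,0]],
    [255,[-1.0,0,0],[0,0,0]],
    [255,[-1.5,0,0],[0,0,0]],
    [255,[-2.1,0,0],[0,0,0]],
    [255,[-3.0,0,0],[0,0,0]],
    [255,[-4.0,0,0],[0,0,0]],
    [255,[-5.0,0,0],[0,0,0]],
    [255,[-5.0,0,0],[0,0,0]],
    [255,[-5.0,0,0],[0,0,0]],
    [255,[-5.0,0,0],[0,0,0]]
  ]
}}

```text
clock: 5.33
eef_pos: [458.6, 46.4, 54.2]
tcp_rot: [-3.142, -0.0, 1.634]
contact_force: [-0.4, 0.6, -0.9]
opening: -0.0
```

```bash
python3 - <<'E'
from h import *
rd()
c=calibration("wrist"); np.save("pics/M5.npy",c["cam_to_world"])
p,d=grab_frame("wrist"); cv2.imwrite(f"pics/wrist5.png",p[:,:,::-1])
p,d=grab_frame("side"); cv2.imwrite(f"pics/side5.png",cv2.resize(p[170:320,250:360,::-1],None,fx=4,fy=4))
E
```

```text
5.3333 reader xy [ 1.000e-01 -1.181e+02] z 54.2 rot [-3.142 -0.     1.634] F [-0.44  0.63 -0.9 ] op -0.00047175789042368184
```

View pics/wrist5.png

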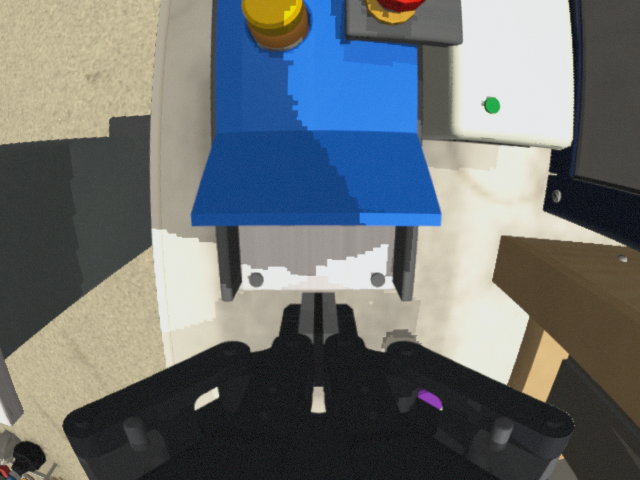

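View pics/side5.png

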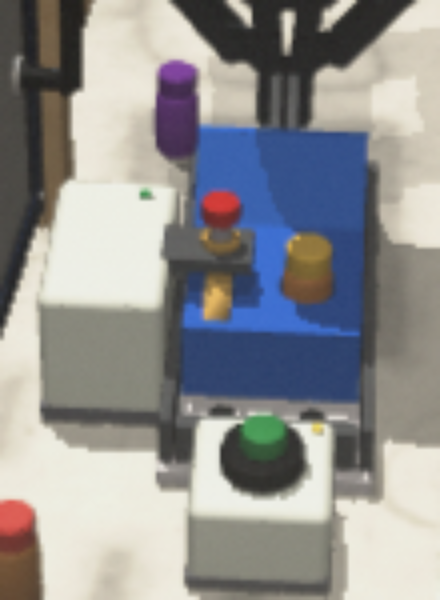

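```bash
python3 - <<'E'
from h import *
c=calibration("wrist"); c["cam_to_world"]=np.load("pics/M5.npy")
for u in (193,317,440):
    p=plane("wrist",u,221 ,85,c); print((RM.T@(p[:2]-ORG)).round(1))
print((RM.T@(plane("wrist",492,105,72,c)[:2]-ORG)))
go([*w(0,-125),200])
E
```

```text
[-39.6 -71. ]
[  0.  -71.3]
[ 39.3 -71.1]
[ 62.0688654  -31.21940598]
now 5.4333 [458.6  46.8  54.2] shift cm [-7.200e-01 -1.000e-02 -1.458e+01] turn [ 0.     -0.0001 -0.0009]
```

{"name": "play_rows", "arguments": {
  "rows": [
    [255,[-0.7,0,-3],[0,0,0]],
    [255,[-0.7,0,-6.5],[0,0,0]],
    [255,[-0.7,0,-10],[0,0,0]],
    [255,[-0.7,-1,-13.5],[0,0,0]],
    [255,[0,-2,-14.5],[0,0,0]],
    [255,[3,-3,-14.5],[0,0,0]],
    [255,[6.5,-3,-14.5],[0,0,0]],
    [255,[10,-3,-14.5],[0,0,0]],
    [255,[13.5,-3,-14.5],[0,0,0]],
    [255,[17,-2,-14.5],[0,0,0]],
    [255,[20,-1,-14.5],[0,0,0]],
    [255,[20,0,-14.5],[0,0,0]]
  ]
}}

```text
clock: 6.43
eef_pos: [445.9, 251.3, 199.5]
tcp_rot: [3.14, -0.002, 1.638]
contact_force: [0.3, 0.4, 0.2]
opening: -0.003
```

```bash
python3 - <<'E'
from h import *
rd()
c=calibration("wrist")
p,d=grab_frame("wrist"); cv2.imwrite(f"pics/wrist6.png",p[:,:,::-1])
for b in blobs(p,(50,100,40),(85,255,255),(0,0,640,480)):
    q=plane("wrist",*b[1],64,c); print(b,q,RM.T@(q[:2]-ORG))
p,d=grab_frame("side"); cv2.imwrite(f"pics/side6.png",p[:,:,::-1])
go([*w(0,120),110])
E
```

```text
6.4333 reader xy [ 0.7 87.2] z 199.5 rot [ 3.140e+00 -2.000e-03  1.638e+00] F [0.34 0.44 0.18] op -0.0029557890720112645
(561, [317.1, 187.8], [304, 174, 27, 28]) [443.30858155 286.79307889  64.        ] [  0.4808463  122.72100274]
(460, [434.1, 52.2], [422, 41, 25, 24]) [524.74596083 400.48380008  64.        ] [ 89.13094394 230.88193385]
now 6.5333 [446.4 247.5 199.1] shift cm [ 3.67 -0.1   8.91] turn [0.0005 0.0001 0.0017]
```

View pics/wrist6.png

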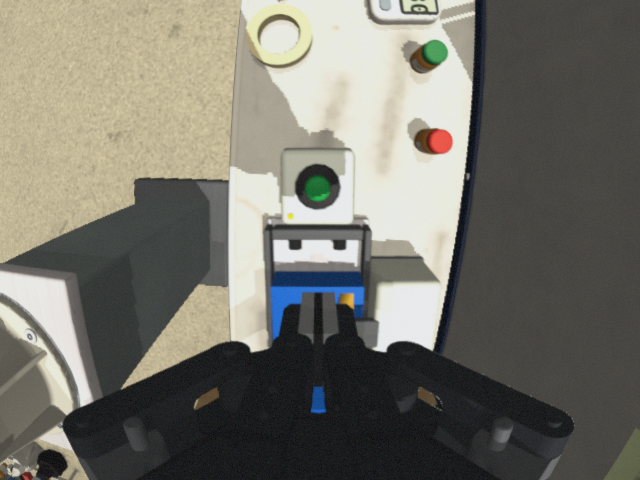

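View pics/side6.png

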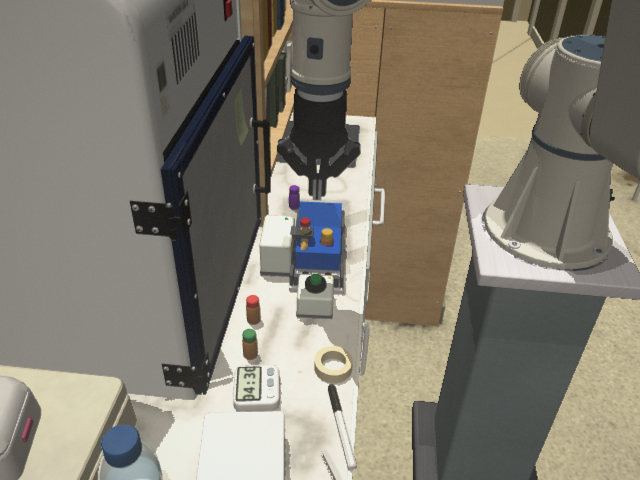

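{"name": "play_rows", "arguments": {
  "rows": [
    [255,[2,0,0.5],[0,0,0]],
    [255,[3.5,0,2],[0,0,0]],
    [255,[3.9,0,5],[0,0,0]],
    [255,[3.9,0,8],[0,0,0]],
    [255,[3.9,0,10.5],[0,0,0]],
    [255,[3.9,0,11.4],[0,0,0]],
    [255,[3.9,0,11.4],[0,0,0]],
    [255,[3.9,0,11.4],[0,0,0]],
    [255,[3.9,0,11.4],[0,0,0]]
  ]
}}

```text
clock: 7.28
eef_pos: [444.2, 285.2, 86.7]
tcp_rot: [3.14, -0.001, 1.634]
contact_force: [0.7, -0.2, 0.4]
opening: 0.001
```

```bash
python3 - <<'E'
from h import *
rd()
for n in ("wrist","side"):
    p,d=grab_frame(n)
    if n=="side": p=cv2.resize(p[170:320,250:360],None,fx=4,fy=4)
    cv2.imwrite(f"pics/{n}7.png",p[:,:,::-1])
go([443.2,285.5,58])
E
```

```text
7.2833 reader xy [  1.3 121. ] z 86.7 rot [ 3.140e+00 -1.000e-03  1.634e+00] F [ 0.75 -0.18  0.42] op 0.0013451407959343003
now 7.3833 [444.3 285.4  86.8] shift cm [ 0.01 -0.11  2.88] turn [ 0.0023 -0.0013 -0.0014]
```

View pics/wrist7.png

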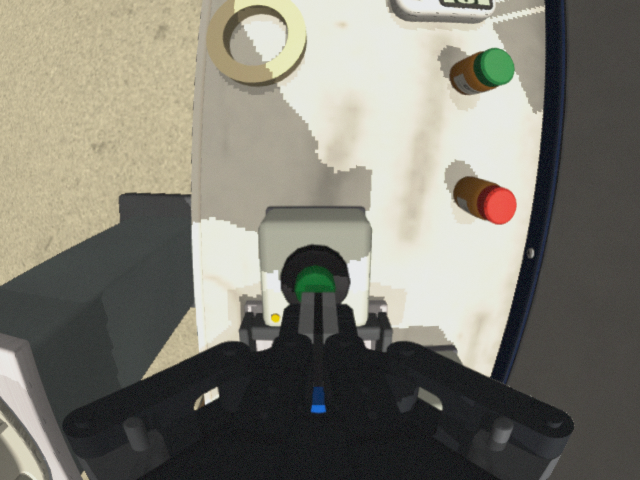

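View pics/side7.png

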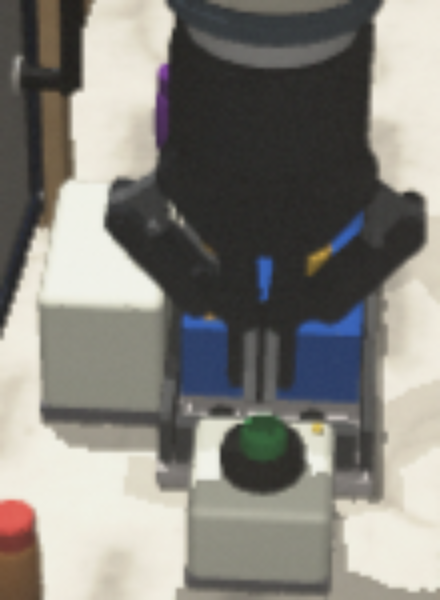

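{"name": "play_rows", "arguments": {
  "rows": [
    [255,[0,-0.1,0.7],[0,0,0]],
    [255,[0,-0.1,1.4],[0,0,0]],
    [255,[0,-0.1,2.0],[0,0,0]],
    [255,[0,-0.1,2.4],[0,0,0]],
    [255,[0,-0.1,2.7],[0,0,0]],
    [255,[0,-0.1,2.9],[0,0,0]],
    [255,[0,-0.1,2.9],[0,0,0]],
    [255,[0,-0.1,2.9],[0,0,0]]
  ]
}}

```text
clock: 8.05
eef_pos: [442.8, 285.3, 60.8]
tcp_rot: [3.141, -0.0, 1.635]
contact_force: [-16.0, -12.3, 70.7]
opening: 0.001
```

```bash
python3 - <<'E'
from h import *
rd()
p,d=grab_frame("side"); p=cv2.resize(p[170:320,250:360],None,fx=4,fy=4)
cv2.imwrite(f"pics/side8.png",p[:,:,::-1])
rd()
E
```

```text
8.05 reader xy [-1.000e-01  1.213e+02] z 60.8 rot [ 3.141 -0.     1.635] F [-16.04 -12.31  70.68] op 0.0014228063087050582
8.1 reader xy [-1.000e-01  1.213e+02] z 60.8 rot [ 3.141 -0.     1.635] F [-16.57 -11.07  71.29] op 0.0015893649231092943
```

View pics/side8.png

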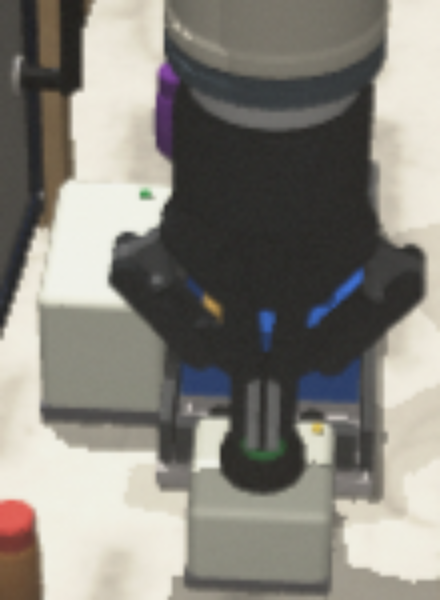

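{"name": "play_rows", "arguments": {
  "rows": [
    [255,[0,0,-0.1],[0,0,0]],
    [255,[0,0,-0.2],[0,0,0]],
    [255,[0,0,-0.2],[0,0,0]]
  ]
}}

```text
clock: 8.35
eef_pos: [442.7, 285.2, 61.3]
tcp_rot: [3.141, -0.0, 1.635]
contact_force: [-11.2, -7.1, 48.1]
opening: 0.001
```

{"name": "play_rows", "arguments": {
  "rows": [
    [255,[0,0,-0.1],[0,0,0]],
    [255,[0,0,-0.1],[0,0,0]],
    [255,[0,0,-0.1],[0,0,0]]
  ]
}}

```text
clock: 8.6
eef_pos: [442.6, 285.2, 61.5]
tcp_rot: [3.141, -0.0, 1.635]
contact_force: [-7.5, -5.8, 36.9]
opening: -0.003
```

{"name": "play_rows", "arguments": {
  "rows": [
    [255,[0,0,-0.1],[0,0,0]],
    [255,[0,0,-0.1],[0,0,0]],
    [255,[0,0,-0.1],[0,0,0]]
  ]
}}

```text
clock: 8.85
eef_pos: [442.6, 285.2, 61.7]
tcp_rot: [3.141, -0.0, 1.635]
contact_force: [-5.8, -3.7, 26.7]
opening: -0.001
```

{"name": "play_rows", "arguments": {
  "rows": [
    [255,[0,0,-0.1],[0,0,0]],
    [255,[0,0,-0.1],[0,0,0]],
    [255,[0,0,-0.1],[0,0,0]]
  ]
}}

```text
clock: 9.1
eef_pos: [442.5, 285.1, 61.9]
tcp_rot: [3.141, -0.0, 1.635]
contact_force: [-3.3, -2.4, 15.3]
opening: 0.001
```

{"name": "play_rows", "arguments": {
  "rows": [
    [255,[0,0,-0.1],[0,0,0]],
    [255,[0,0,-0.1],[0,0,0]],
    [255,[0,0,-0.1],[0,0,0]]
  ]
}}

```text
clock: 9.35
eef_pos: [442.4, 285.1, 62.2]
tcp_rot: [3.141, -0.0, 1.635]
contact_force: [0.1, -0.6, 4.9]
opening: 0.002
```

{"name": "play_rows", "arguments": {
  "rows": [
    [255,[0,0,-0.1],[0,0,0]],
    [255,[0,0,-0.1],[0,0,0]],
    [255,[0,0,-0.1],[0,0,0]]
  ]
}}

```text
clock: 9.6
eef_pos: [442.4, 285.1, 63.2]
tcp_rot: [3.141, -0.0, 1.635]
contact_force: [0.3, 0.6, 4.3]
opening: 0.0
```

{"name": "play_rows", "arguments": {
  "rows": [
    [255,[0,0,-0.1],[0,0,0]],
    [255,[0,0,-0.1],[0,0,0]],
    [255,[0,0,-0.1],[0,0,0]]
  ]
}}

```text
clock: 9.85
eef_pos: [442.4, 285.1, 64.3]
tcp_rot: [3.141, -0.0, 1.635]
contact_force: [0.2, 1.3, 3.8]
opening: 0.001
```

{"name": "play_rows", "arguments": {
  "rows": [
    [255,[0,0,-0.1],[0,0,0]],
    [255,[0,0,-0.1],[0,0,0]],
    [255,[0,0,-0.1],[0,0,0]]
  ]
}}

```text
clock: 10.1
eef_pos: [442.4, 285.1, 65.3]
tcp_rot: [3.141, -0.0, 1.635]
contact_force: [0.8, 0.7, 2.8]
opening: 0.005
```

{"name": "play_rows", "arguments": {
  "rows": [
    [255,[0,0,-0.1],[0,0,0]],
    [255,[0,0,-0.1],[0,0,0]],
    [255,[0,0,-0.1],[0,0,0]]
  ]
}}

```text
clock: 10.35
eef_pos: [442.4, 285.1, 66.3]
tcp_rot: [3.141, -0.0, 1.635]
contact_force: [1.5, 2.1, 2.3]
opening: -0.002
```

{"name": "play_rows", "arguments": {
  "rows": [
    [255,[0,0,-0.1],[0,0,0]],
    [255,[0,0,-0.1],[0,0,0]],
    [255,[0,0,-0.1],[0,0,0]]
  ]
}}

```text
clock: 10.6
eef_pos: [442.2, 284.9, 67.2]
tcp_rot: [-3.141, 0.0, 1.635]
contact_force: [1.2, 0.8, 1.6]
opening: 0.001
```

```bash
python3 - <<'E'
from h import *
rd()
p,d=grab_frame("side"); p=cv2.resize(p[170:320,250:360],None,fx=4,fy=4)
cv2.imwrite(f"pics/side9.png",p[:,:,::-1])
p,d=grab_frame("wrist");cv2.imwrite(f"pics/wrist9.png",p[:,:,::-1])
rd()
E
```

```text
10.6 reader xy [ -0.8 120.9] z 67.2 rot [-3.141  0.     1.635] F [1.25 0.81 1.55] op 0.0006025355366625113
10.7 reader xy [ -0.7 120.9] z 67.2 rot [-3.141  0.     1.635] F [1.55 0.5  2.55] op 0.000915120379500777
```

View pics/side9.png

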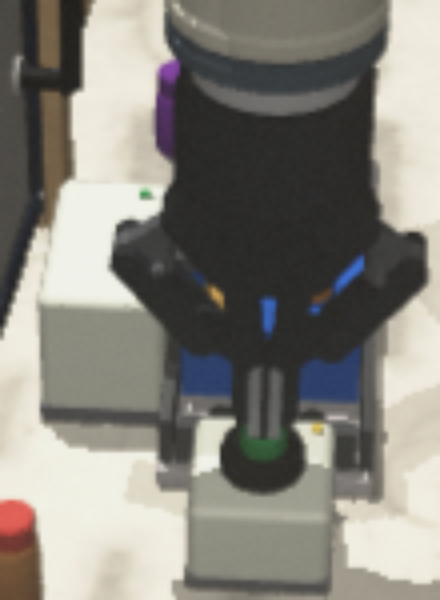

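View pics/wrist9.png

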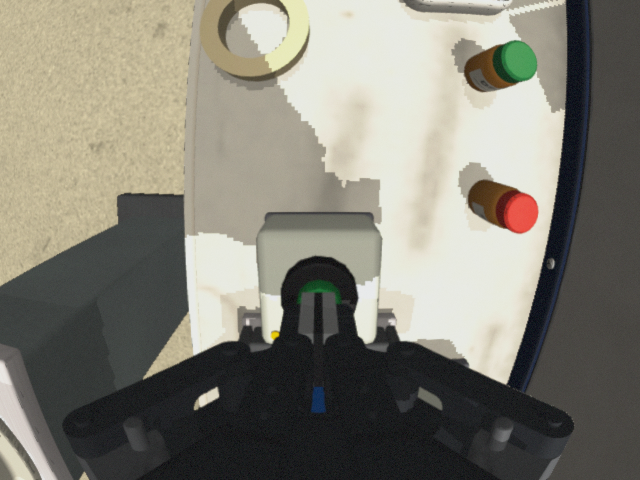

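{"name": "play_rows", "arguments": {
  "rows": [
    [255,[0,0,-1],[0,0,0]],
    [255,[0,0,-4],[0,0,0]],
    [255,[0,0,-8],[0,0,0]],
    [255,[0,0,-12],[0,0,0]],
    [255,[-2,-2,-15],[0,0,0]],
    [255,[-4,-5,-18],[0,0,0]],
    [255,[-4,-8,-18],[0,0,0]],
    [255,[-4,-10,-18],[0,0,0]],
    [255,[-4,-10,-18],[0,0,0]],
    [255,[-4,-10,-18],[0,0,0]],
    [255,[-4,-10,-18],[0,0,0]]
  ]
}}

```text
clock: 11.62
eef_pos: [345.4, 238.8, 247.6]
tcp_rot: [3.141, -0.0, 1.635]
contact_force: [0.1, -0.2, 0.3]
opening: -0.001
```

```bash
python3 - <<'E'
from h import *
rd()
p,d=grab_frame("side"); P0=np.load("pics/side0.npz")["p"]
cv2.imwrite(f"pics/side10.png",p[:,:,::-1]); cv2.imwrite("pics/c10.png",cv2.resize(p[170:320,250:360,::-1],None,fx=4,fy=4))
for nm,a,b in [("red",(0,150,90),(6,255,255)),("grn",(50,100,40),(85,255,255)),("pur",(128,60,40),(150,255,255))]:
    for q in (P0,p): print(nm,[x[:2] for x in blobs(q,a,b,(220,170,400,400))])
E
```

```text
11.6167 reader xy [-100.3   81.2] z 247.6 rot [ 3.141 -0.     1.635] F [ 0.14 -0.21  0.26] op -0.0011624547917957067
red [(78, [251.9, 299.4]), (40, [304.6, 220.7])]
red [(79, [251.9, 299.4]), (42, [304.4, 220.9])]
grn [(64, [315.2, 277.1])]
grn [(66, [315.2, 277.2]), (18, [245.2, 334.4])]
pur [(218, [293.6, 196.9])]
pur [(218, [293.6, 196.9])]
```

View pics/c10.png

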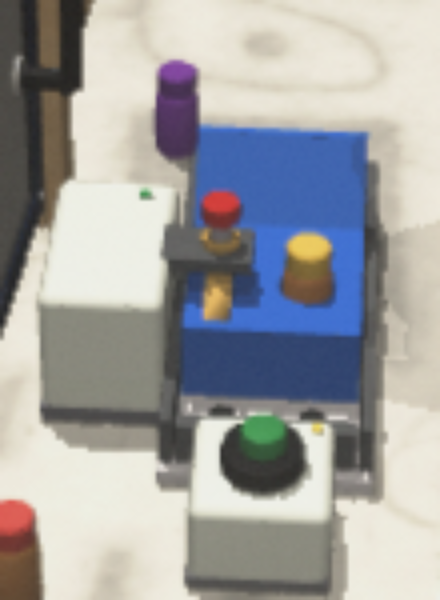

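View pics/side10.png

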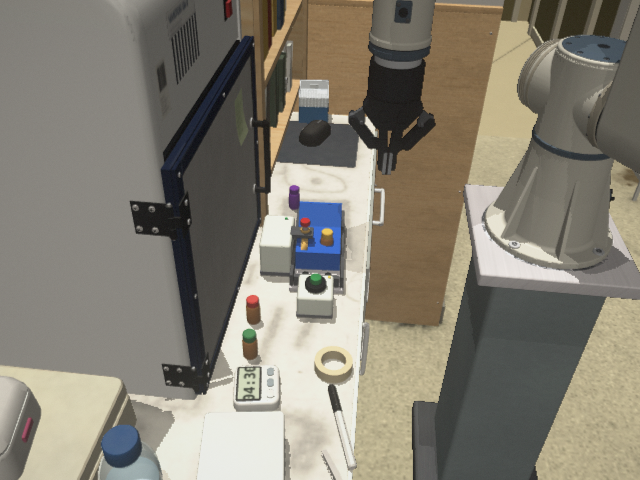

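The side view shows the carriage latched behind the pin and the knob down. The button is up at (315,277), the vial is upright at (327,236), and the other things are where they were. I am handing the job in.

```bash
python3 -c "
from rig import r
print(r.sign_off())"
```

```text
the job is handed in; nothing more can be done
None
```

I pushed the carriage in past the stop pin, let it spring back and latch, then pressed the green button and let it come up. The job is handed in at about 11.7 s; sign-off gives no verdict.

- **Carriage:** With the closed fingers I pushed it to about 60 mm travel, at about 7 N, which fits the spring. After I let go, the wrist camera put it at about 45 mm, and the knob was at its original height.
- **Button:** I pressed until it hit bottom. On release the force fell from about 5 N to about 2 N over 5 mm, as the button's spring would give.
- **Last checks:** In the last side view the button is up and the sample vial is upright in its pocket. The pixel positions of the red-capped vial, knob, button and purple vial match the start. The green-capped vial, tape and timer I only checked by eye, and they look unmoved. The arm is clear, with no force on the tool.

**Anomalies:**
- **Button height:** With the fingers on it, the button's top came out around 68 mm, against 64 mm in the text and 64.7 mm triangulated.
- **Press force:** Because the button sat higher than I had allowed for, the press peaked at about 71 N at the wrist. That is under the 120 N limit but harder than needed. It came through the fingertips; I saw no contact by the gripper's body.

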